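# Dial open the kitchen lockbox

## Task

Unlock the grey steel box: reading its dial like a clock with the long mark at 12, turn it clockwise past 2 once and stop on 2 the second time round, turn back anticlockwise to 8, then slowly clockwise by feel until the dial stops, somewhere between 9 and 11, without wrenching it against the stop. That frees the bolt; then swing the lid up so that it stands about upright. Leave the jar, the shaker and the candle beside the box where they are.

Things in the scene. Friction and masses are not known exactly. Their poses are not given: they have to be found in the camera images.
- lockbox: Heavy grey steel box fixed to the worktop, 160 (x) x 280 (y) x 96 mm high; origin at the centre of its underside, z up. Its right half (-y) is the lock case, with the dial on its flat top (z = 96 mm), dial axis vertical at x = 0, y = -78 mm; its left half (+y) is a well closed by the lid.
- mark_12 (a point): Outer end of the one long broad mark, 12 o'clock, 54 mm from the dial axis towards the box's +x, at z = 98 mm, on the fixed metal ring (radius 55 mm) round the dial. The ring has 12 white marks, 30 degrees apart, read from above like a clock: 3 o'clock towards the box's -y, 6 towards -x, 9 towards +y.
- knob_top (a point): Centre of the flat top of the dial's black ribbed grip knob, on the dial axis, 128.5 mm above the worktop. The knob is round, 40 mm across and 25 mm high (z = 103.5 to 128.5 mm), on the dial's flat disc of radius 36 mm. Nothing else within 75 mm of the axis rises above the disc.
- pointer_tip (a point): Outer end of the white pointer line that runs from the knob's top over the dial's disc, 37 mm from the dial axis; it points at the mark that the dial stands on. 2 and 8 must each be met within 8 degrees and not overshot by more; if one is missed, dial all again from the start, clockwise past 2 once.
- dial (a joint): Dial angle in rad, 0 with the pointer at 12, growing clockwise seen from above and counted on through whole turns (2 o'clock is 1.047, the second time round 7.330; one mark is 0.5236). It starts within 0.55 of 0, has no end stops, and stays where it is left. Turning takes 0.04 to 0.15 Nm as two hidden wheels are picked up.
- cam: Hidden cam on the dial's spindle, origin on the dial axis at z = 0. In the last clockwise turn, if 2 and 8 were right, a sprung bolt drops in between 9 and 11, differently in each box, and within 0.16 rad more the dial stops solidly: its torque rises steeply. The stop acts 30 mm from the axis: 0.3 Nm on the knob makes about 10 N there; it bears 20 N.
- lid_bar (a point): Middle of the lid's steel bar handle: a round bar 9 mm thick, 68 mm long between its posts, along the box's x; its axis is 25 mm above the lid's top (121 mm above the worktop when shut) and 118 mm from the hinge. Pinch it from above, fingers closing along the box's y. It can turn between the fingers.
- lid_hinge (a point): Middle of the lid's hinge line, on the left (+y) upper edge of the box, 92 mm above the worktop; the line runs along the box's x. The lid's panel is 160 x 137 mm.
- lid (a joint): Opening angle of the lid in rad, 0 shut, 1.57 upright, 1.8 its end; its free edge rises and swings to the left (+y). The hinge is stiff: the lid stays where it is left; lifting at the bar takes 3 to 6 N, more as the bar rubs in the grip. While the bolt is shut it lifts less than 0.05 rad.
- spice_jar: Bystander: round spice jar with a dark cap, 41 mm across, 105 mm high, left of the box; origin at the centre of its underside.
- salt_shaker: Bystander: glass salt shaker with a grey cap, 44 mm across, 90 mm high, right of the box; origin at the centre of its underside.
- tea_light: Bystander: small white tea light candle, 38 mm across, 15 mm high, right of the box, nearer the front; origin at the centre of its underside.

How it is judged:
At the end, for the whole second after the job is handed in: The lid stands open by more than 1.1 rad (63 degrees) and is at rest; the dial was never wrenched (20 N on the cam) and the jar, shaker and tea light stand within 30 mm of where they were (value of joint lid above 1.1 rad and velocity of joint lid between -0.1 and 0.1 rad/s); the robot touches nothing.
It fails at once if the dial was wrenched against its stop (more than 20 N on the cam) (contact force between cam and anything else above 20 N).
It fails at once if the spice jar, salt shaker or tea light was moved more than 30 mm (distance of any of spice_jar, salt_shaker, tea_light from where it was at the start of the episode above 0.03 m).
It also fails if it takes over 72 s, if anything falls off the work surface, if the arm or the gripper's body presses on something with over 40 N, if the wrist force passes 120 N, or if a joint passes its speed limit or range.

## Robot

A 7-joint arm with a two-finger parallel gripper is mounted at the origin on a cart in front of the work surface, level with it; the furniture and walls round the work are solid. World frame = base frame: x ahead of the robot, y to its left, z up, the work surface at z = 0. Lengths are in m, angles in rad, forces in N, time in s.
With the tool pointing down it reaches from about 0.425 to 0.95 m from the base axis. Payload 4.7 kg.
Tool frame: the origin (TCP) lies on the centre line of the jaws, within the pads' length; the fingertips stand robot.nose_length ahead of it and the grasp point (between the pads) lies 8 mm behind it (robot.nose_length is the distance from the TCP to the fingertips, in m); z points along the fingers, y is the line along which they close (so a half turn about z gives the same grasp; the last joint's range is limited). The gripper opens to 85 mm and grips with 20 to 120 N. Pads are 22 mm wide; open, the fingers measure 114 mm over their backs; the gripper's body (76 mm by 85 mm) begins 54 mm behind the grasp point. The pads swing forward as they close: fully open they stand 13 mm farther back than shut.
Start: joints at [-1.13, 0.469, -0.049, 1.532, 0.024, 1.141, -0.082], TCP at [0.306, 0.602, 0.222] pointing down, gripper open.
Joint ranges: [-2.59, 2.59], [-0.33, 1.99], [-1.39, 1.29], [0.1, 2.45], [-1.04, 4.18], [0.21, 1.99], [-2.66, 2.66]. Speed limits (rad/s): [2.57, 2.57, 3.14, 3.14, 3.14, 3.14, 3.14].

## Interface

Orientations are given as [roll, pitch, yaw] about the fixed x, y, z axes, in that order (R = Rz(yaw) Ry(pitch) Rx(roll)).
In Python, from plant import robot gives the robot as it stands. Calls block until the motion is done:
- robot.goto(position, orientation): joint-space move of the TCP to a pose.
- robot.move_straight(position, vel=0.15, attitude=None, contact_N=None): straight line of the TCP; attitude=None keeps the orientation; vel is the mean speed in m/s. With contact_N (N) it stops when the force on the tool has changed by that much, and returns True; else False.
- robot.move_joints(angles): joint-space move.
- robot.grip(opening, strength=None): opening from 0.0 (shut) to 1.0 (fully open); strength is the grip in N (None keeps the last); returns when the fingers have stopped.
- robot.sleep(seconds).
- robot.inverse_kinematics(position, orientation): joint angles nearest the present ones, or None.
- robot.sense(): the state.
- robot.grab_frame(name): name is "side" or "top"; returns a dict with "image" (480x640x3 uint8, red, green, blue), "range_z" (480x640 float32, m along the optical axis (not along the pixel's ray), 0 where there is no reading), "fx", "fy", "cx", "cy" (pixels), "dist_coeffs" ([k1, k2, p1, p2, k3] as OpenCV has them; the pictures are not rectified), "R" (3x3) and "t" (3): a world point X has camera coordinates R X + t. Camera axes: x right, y down, z forward; pixel columns grow to the right and rows downward; lengths in m; the calibration is good to about 2 mm. A picture is of the moment at which its call begins.
A pose or a line that the arm cannot do raises robot.IKError and nothing moves.
- robot.close_job(): hands the job in; it is judged then, once.
The state is a dict: "t": time; "joint_pos": joint angles; "joint_velocities": joint speeds; "effort": joint torques, N m; "tcp_pos": TCP position; "tcp_rot": TCP orientation; "wrist_force": force on the tool from outside, world axes, zero at the start; "torque": the same for the moment, N m; "opening": opening from 0.0 (shut) to 1.0 (fully open); "gripper_force": force on a finger pad.
Only numpy, scipy, OpenCV 4.12 (cv2) and the standard library are available. Lean on these libraries where they do the work, as an engineer would, in place of code of your own. Each camera call takes 0.05 s, during which the arm holds its last target. There are 200 camera calls.

## Working session

There is one attempt and no reset: what is moved stays moved. The work goes in short steps, each a Python script; the robot and the scene stay as the last script left them, time stands still between calls to the robot, and variables do not carry over. Pictures are saved under pics/ and viewed, at most 10 in all, crops included, and the job is handed in when it is done.

```bash
ls; mkdir -p pics
python3 - <<'E'
from plant import robot
import cv2,numpy as np
s=robot.sense(); print(s['t'],robot.nose_length,s['tcp_pos'],s['tcp_rot'],s['opening'],s['wrist_force'],s['torque'])
for n in('side','top'):
    f=robot.grab_frame(n); cv2.imwrite(f'pics/{n}0.png',f['image'][...,::-1]); np.savez(f'{n}0.npz',**f)
    print(n,f['fx'],f['fy'],f['cx'],f['cy'],f['dist_coeffs'],np.round(f['R'],3).tolist(),f['t'], 'cam', -np.array(f['R']).T@f['t'])
E
```

```text
pics
0.0 0.011 [0.30529338 0.60133701 0.22105583] [-3.13964979e+00  6.66203947e-05  2.67182466e+00] 0.9984879678487307 [ 0.85789571 -0.21887167  0.47199001] [-0.0264519   0.00101221  0.01450903]
side 517.7980700771778 517.7980700771778 331.95192937410735 242.75812807963024 [-0.06576954  0.          0.          0.          0.        ] [[0.944, -0.331, 0.014], [-0.106, -0.344, -0.933], [0.314, 0.879, -0.36]] [-0.49821435  0.1591369   0.73980999] cam [ 0.25502472 -0.76021473  0.42177823]
top 503.42474450154793 503.42474450154793 328.5574639076903 240.19827871685447 [-0.02798364  0.          0.          0.          0.        ] [[0.009, -1.0, 0.005], [-0.987, -0.009, -0.161], [0.161, -0.003, -0.987]] [0.00396923 0.5296558  0.97434804] cam [0.36614833 0.01201646 1.04675505]
```

View pics/top0.png

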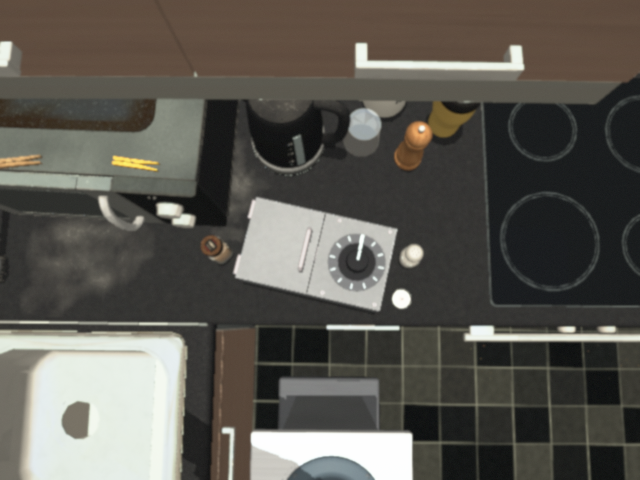

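View pics/side0.png

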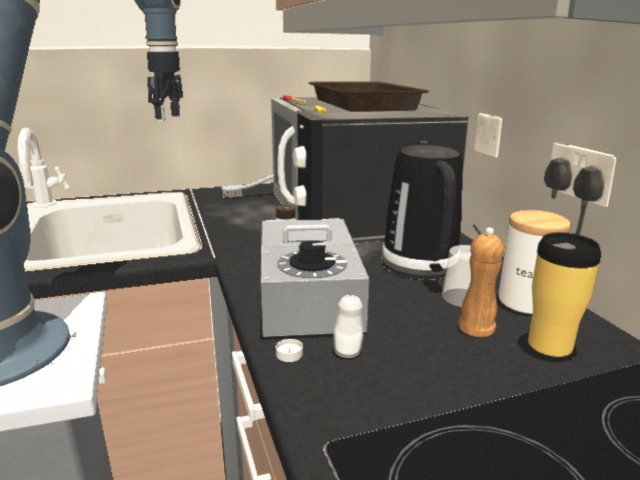

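The top view shows the box with its dial at about (357,261), pointer end at about (361,238) and lid bar at (306,250). The jar is at (215,248), the shaker at (411,255) and the tea light at (401,299). In the side view the dial is at (313,262), and the box stands clear of the kettle.

```bash
cat > h.py <<'E'
import numpy as np,cv2
def ray(f,uv):
    K=np.array([[f['fx'],0,f['cx']],[0,f['fy'],f['cy']],[0,0,1]],float)
    n=cv2.undistortPoints(np.array(uv,float).reshape(-1,1,2),K,np.array(f['dist_coeffs'],float)).reshape(-1,2)
    R=np.array(f['R']);d=np.c_[n,np.ones(len(n))]@R
    return -R.T@np.array(f['t']),d
def plane(f,uv,z):
    c,d=ray(f,uv); return c+d*((z-c[2])/d[:,2])[:,None]
def proj(f,X):
    K=np.array([[f['fx'],0,f['cx']],[0,f['fy'],f['cy']],[0,0,1]],float)
    return cv2.projectPoints(np.array(X,float).reshape(-1,1,3),cv2.Rodrigues(np.array(f['R']))[0],np.array(f['t'],float),K,np.array(f['dist_coeffs'],float))[0].reshape(-1,2)
def two(f,uv,g,uv2):
    a,d=ray(f,[uv]);b,e=ray(g,[uv2]);d=d[0];e=e[0]
    s=np.linalg.lstsq(np.c_[d,-e],b-a,rcond=None)[0]
    p,q=a+s[0]*d,b+s[1]*e; return (p+q)/2,np.linalg.norm(p-q)
E
python3 - <<'E'
from h import *
t=dict(np.load('top0.npz'));s=dict(np.load('side0.npz'))
# height map from top
v,u=np.mgrid[:480,:640]; c,d=ray(t,np.c_[u.ravel(),v.ravel()])
P=(c+d*t['range_z'].reshape(-1,1)).reshape(480,640,3)
roi=(u>225)&(u<405)&(v>190)&(v<320)
m=(roi&(P[...,2]>.085)&(P[...,2]<.135)).astype(np.uint8)
m=cv2.morphologyEx(m,cv2.MORPH_OPEN,np.ones((7,7)))
cn=max(cv2.findContours(m,0,2)[0],key=cv2.contourArea)
w=plane(t,cn.reshape(-1,2),.096)
r=cv2.minAreaRect((w[:,:2]*1000).astype(np.float32)); print('rect',r)
flat=m.astype(bool)&(P[...,2]<.1)
print('topz',np.median(P[flat][:,2]))
b=cv2.boxPoints(r);print(b)
hsv=cv2.cvtColor(t['image'],cv2.COLOR_RGB2HSV)
for n,z,x0,x1,y0,y1 in(('knob',.1285,340,378,245,278),('bar',.121,292,318,222,276)):
    q=P[y0:y1,x0:x1]; k=(q[...,2]>(.113 if n=='knob' else .110)); print(n,k.sum(),q[k].mean(0),np.percentile(q[k][:,2],[10,50,90]))
cr=cv2.resize(t['image'][190:320,230:420],None,fx=4,fy=4,interpolation=cv2.INTER_CUBIC)[...,::-1]
cv2.imwrite('pics/tc.png',cr)
cr=cv2.resize(s['image'][210:340,250:375],None,fx=4.5,fy=4.5,interpolation=cv2.INTER_CUBIC)[...,::-1]
cv2.imwrite('pics/sc.png',cr)
E
```

```text
rect ((496.4014892578125, 35.05298614501953), (285.3433532714844, 160.7903594970703), 77.46061706542969)
topz 0.09750888977118544
[[ 386.94846  -86.76089]
 [ 543.9035  -121.67019]
 [ 605.8545   156.86685]
 [ 448.89948  191.77615]]
knob 411 [ 0.47647751 -0.04241786  0.14262095] [0.12686821 0.12975122 0.13200497]
bar 226 [0.49344326 0.05236739 0.16230998] [0.12258147 0.12610286 0.12894613]
```

View pics/tc.png

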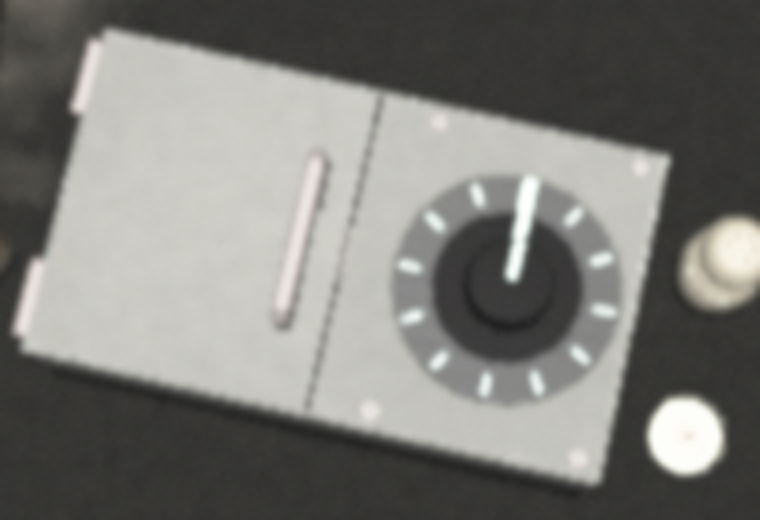

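View pics/sc.png

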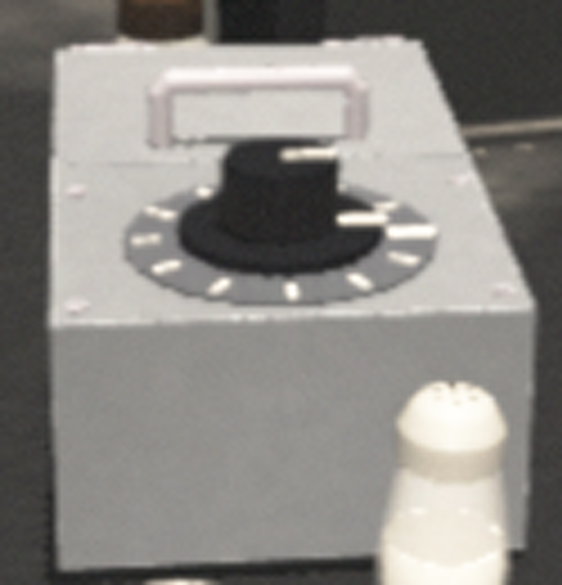

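The crops show the pointer almost in line with the 12 mark: in the side crop the pointer end is at (383,218) and the mark spans (388–437,232). The lid bar runs from (281,322) to (319,152) in the top crop. The ring's short marks are clear enough to fit a circle.

```bash
cat > meas.py <<'E'
from h import *
t=dict(np.load('top0.npz'));s=dict(np.load('side0.npz'))
yaw=np.arctan2(-61.95,278.54); ex=np.array([np.cos(yaw),np.sin(yaw)]); ey=np.array([-ex[1],ex[0]])
T=lambda u,v:(230+(u+.5)/4-.5,190+(v+.5)/4-.5)
S=lambda u,v:(250+(u+.5)/4.5-.5,210+(v+.5)/4.5-.5)
mk=[(478,195),(435,221),(410,266),(411,317),(438,361),(485,385),(537,383),(581,355),(604,311),(601,259),(573,215)]
w=plane(t,[T(*m) for m in mk],.098)[:,:2]
A=np.c_[2*w,np.ones(len(w))];c=np.linalg.lstsq(A,(w**2).sum(1),rcond=None)[0]
C=c[:2];print('dial axis (top)',C,'r',np.sqrt(c[2]+C@C))
a=np.arctan2((w-C)@ey,(w-C)@ex);print('mark yaw residual deg',np.degrees((a+np.pi/12)%(np.pi/6)-np.pi/12).round(1))
ms=[(430,232),(405,259),(361,282),(292,290),(220,287),(167,267),(146,240),(160,214)]
w=plane(s,[S(*m) for m in ms],.098)[:,:2]
A=np.c_[2*w,np.ones(len(w))];c=np.linalg.lstsq(A,(w**2).sum(1),rcond=None)[0];print('dial axis (side)',c[:2],np.sqrt(c[2]+c[:2]@c[:2]))
print('knob top',two(t,T(511,281),s,S(283,153)))
print('bar far',two(t,T(319,154),s,S(357,76)),'near',two(t,T(281,322),s,S(162,76)))
for nm,f,p in(('side',s,S(383,219)),('top',t,T(528,212))):
    q=plane(f,[p],.1045)[0,:2]-C; print('ptr',nm,'dial angle deg',-np.degrees(np.arctan2(q@ey,q@ex)),np.hypot(*q))
E
python3 meas.py
python3 - <<'E'
import numpy as np
from plant import robot
for z in(.25,.118):
  for yaw in(2.67,1.2,0,-1.2):
    q=robot.inverse_kinematics([.479,-.044,z],[np.pi,0,yaw]);print(z,yaw,None if q is None else np.round(q,3))
E
```

```text
dial axis (top) [ 0.47972494 -0.04402862] r 0.04713989202404754
mark yaw residual deg [-0.4 -0.6 -0.1 -0.3 -0.5 -0.1  0.2  0.8 -0.1  0.5  0.9]
dial axis (side) [ 0.48126114 -0.03805907] 0.04917232876723941
knob top (array([ 0.47891459, -0.0439503 ,  0.13083769]), np.float64(0.0006664750902087504))
bar far (array([0.53776473, 0.04538146, 0.12321545]), np.float64(0.002497477227883676)) near (array([0.46129034, 0.06096883, 0.12544772]), np.float64(0.0026932143642541297))
ptr side dial angle deg -1.2110867184141687 0.03419313706495368
ptr top dial angle deg 2.620466298016842 0.037054997338905334
0.25 2.67 [-0.413  0.119  0.462  1.964 -0.061  1.071  1.174]
0.25 1.2 [-0.54   0.124  0.605  1.97  -0.08   1.071 -0.271]
0.25 0 [-0.699  0.135  0.789  1.976 -0.109  1.073 -1.433]
0.25 -1.2 [-0.966  0.191  1.126  1.984 -0.196  1.082 -2.525]
0.118 2.67 [-0.304  0.293  0.368  2.108 -0.15   0.765  1.258]
0.118 1.2 [-0.46   0.313  0.561  2.116 -0.237  0.773 -0.121]
0.118 0 [-0.637  0.358  0.792  2.124 -0.357  0.793 -1.192]
0.118 -1.2 [-0.851  0.49   1.122  2.132 -0.587  0.873 -2.147]
```

```bash
cat > r.py <<'E'
import numpy as np,cv2
from plant import robot
from h import *
def st(tag=''):
    s=robot.sense();print(tag,'t%.2f'%s['t'],'q7 %.3f'%s['joint_pos'][6],'p',np.round(s['tcp_pos'],4),'F',np.round(s['wrist_force'],1),'M',np.round(s['torque'],3),'op %.3f gf %.0f'%(s['opening'],s['gripper_force']));return s
def q7(a):
    q=list(robot.sense()['joint_pos']);q[6]=a;robot.move_joints(q)
def shot(n):
    for c in('top','side'):
        f=robot.grab_frame(c);np.savez(f'{c}_{n}.npz',**f);cv2.imwrite(f'pics/{c}_{n}.png',f['image'][...,::-1])
E
python3 - <<'E'
from r import *
D=[.4795,-.0438]
s=robot.sense()
robot.move_straight([*D,.2],vel=.3,attitude=[np.pi,0,s['tcp_rot'][2]]);st('above')
q7(2.55);st('turned')
print(robot.move_straight([*D,.119],vel=.1,contact_N=10));st('down')
robot.grip(0.3,strength=60);st('grip')
q7(2.45);s=st('0.1')
shot('g1')
f=robot.grab_frame('side');cv2.imwrite('pics/g1c.png',cv2.resize(f['image'][160:340,230:400],None,fx=3.3,fy=3.3,interpolation=cv2.INTER_CUBIC)[...,::-1])
E
```

```text
above t2.48 q7 1.179 p [ 0.4793 -0.0429  0.2   ] F [-0.4  0.2  0. ] M [ 0.015 -0.025  0.01 ] op 1.002 gf 0
turned t3.73 q7 2.549 p [ 0.4793 -0.0426  0.2   ] F [-0.2 -0.2  0.3] M [-0.04   0.042 -0.02 ] op 0.999 gf 0
False
down t4.68 q7 2.599 p [ 0.48   -0.0439  0.1195] F [-0.3 -0.8  0.4] M [ 0.011 -0.013  0.004] op 0.997 gf 0
grip t5.28 q7 2.599 p [ 0.4797 -0.0438  0.1192] F [ 0.7 -0.4  1.3] M [-0.009  0.026 -0.003] op 0.301 gf 1
0.1 t5.55 q7 2.453 p [ 0.4797 -0.0439  0.1193] F [-0.6  0.2  0.2] M [-0.024 -0.001 -0.023] op 0.300 gf 0
```

View pics/g1c.png

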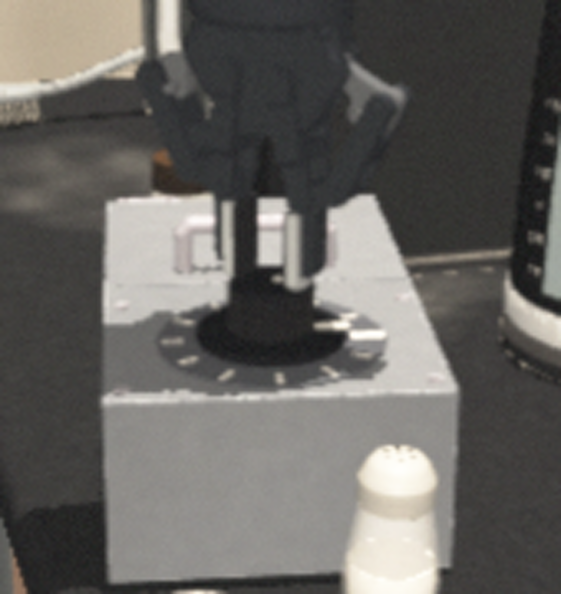

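The fingers straddle the knob, with their tips near (228,285) and (300,285) in the crop. They stopped at the commanded 0.3 without touching it, so I'll command them fully shut.

Run:
```python
from r import *
q7(2.6)
robot.grip(0.0,strength=60);st('grip')
f=robot.grab_frame('side');cv2.imwrite('pics/g2c.png',cv2.resize(f['image'][160:340,230:400],None,fx=3.3,fy=3.3,interpolation=cv2.INTER_CUBIC)[...,::-1])
```

```text
grip t6.33 q7 2.600 p [ 0.4799 -0.0438  0.1194] F [-0.1  0.4  3.2] M [ 0.036  0.042 -0.012] op 0.003 gf 2
```

View pics/g2c.png

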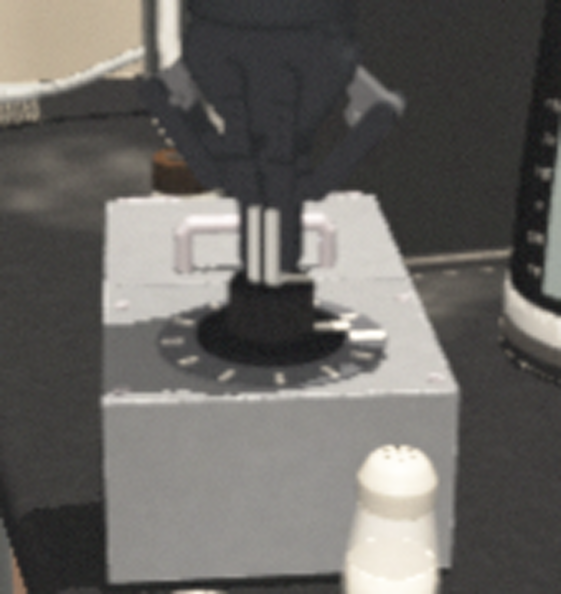

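The fingers have shut just above the knob's top, with their tips at about (268,283) in the crop, so the tips sit higher than nose_length suggests. I'll check by projecting the TCP and using the range data.

Run:
```python
from r import *
s=robot.sense();p=np.array(s['tcp_pos'])
f=robot.grab_frame('side')
X=[p,p-[0,0,.011],p+[0,0,.008],[p[0],p[1],.1285]]
print('crop px tcp,tip,grasp,knobtop',((proj(f,X)-[230,160]+.5)*3.3).round(0).tolist())
v,u=np.mgrid[220:262,290:330];c,d=ray(f,np.c_[u.ravel(),v.ravel()])
P=(c+d*f['range_z'][220:262,290:330].reshape(-1,1)).reshape(42,40,3)
for vv in range(220,262,3): 
    print(vv,[tuple((P[vv-220,uu-290]*1000).round().astype(int)) for uu in(305,309,313,317,321)])
```

```text
crop px tcp,tip,grasp,knobtop [[276.0, 300.0], [276.0, 321.0], [276.0, 284.0], [276.0, 282.0]]
220 [(np.int64(466), np.int64(-48), np.int64(172)), (np.int64(473), np.int64(-44), np.int64(170)), (np.int64(475), np.int64(-57), np.int64(174)), (np.int64(481), np.int64(-60), np.int64(174)), (np.int64(487), np.int64(-58), np.int64(173))]
223 [(np.int64(465), np.int64(-49), np.int64(168)), (np.int64(471), np.int64(-51), np.int64(168)), (np.int64(477), np.int64(-52), np.int64(168)), (np.int64(482), np.int64(-57), np.int64(169)), (np.int64(492), np.int64(-46), np.int64(164))]
226 [(np.int64(466), np.int64(-47), np.int64(162)), (np.int64(471), np.int64(-52), np.int64(163)), (np.int64(475), np.int64(-56), np.int64(164)), (np.int64(482), np.int64(-56), np.int64(163)), (np.int64(492), np.int64(-45), np.int64(159))]
229 [(np.int64(465), np.int64(-49), np.int64(158)), (np.int64(471), np.int64(-50), np.int64(158)), (np.int64(476), np.int64(-55), np.int64(159)), (np.int64(482), np.int64(-56), np.int64(159)), (np.int64(492), np.int64(-44), np.int64(154))]
232 [(np.int64(466), np.int64(-45), np.int64(
[... 1648 characters left out ...]
, np.int64(-57), np.int64(122)), (np.int64(468), np.int64(-59), np.int64(122)), (np.int64(475), np.int64(-59), np.int64(122)), (np.int64(480), np.int64(-61), np.int64(122)), (np.int64(487), np.int64(-60), np.int64(120))]
256 [(np.int64(462), np.int64(-58), np.int64(118)), (np.int64(468), np.int64(-59), np.int64(117)), (np.int64(474), np.int64(-61), np.int64(117)), (np.int64(481), np.int64(-60), np.int64(116)), (np.int64(487), np.int64(-60), np.int64(115))]
259 [(np.int64(462), np.int64(-59), np.int64(113)), (np.int64(467), np.int64(-62), np.int64(113)), (np.int64(474), np.int64(-62), np.int64(113)), (np.int64(479), np.int64(-64), np.int64(113)), (np.int64(488), np.int64(-59), np.int64(110))]
```

Range data puts the shut tips at z ≈ 0.130 with the TCP at 0.119, so they are about 11 mm higher than stated. I'll descend by what I measured, watching for contact.

Run:
```python
from r import *
D=[.4795,-.0438]
robot.move_straight([*D,.135],vel=.1);robot.grip(1.0);
print(robot.move_straight([*D,.095],vel=.08,contact_N=8));st('down')
robot.grip(0.0,strength=60);st('grip')
s=robot.sense();print(np.round(s['tcp_rot'],4))
f=robot.grab_frame('side');cv2.imwrite('pics/g3c.png',cv2.resize(f['image'][160:340,230:400],None,fx=3.3,fy=3.3,interpolation=cv2.INTER_CUBIC)[...,::-1])
```

```text
False
down t8.18 q7 2.609 p [ 0.4797 -0.0439  0.095 ] F [0.4 0.2 0.1] M [ 0.007 -0.044 -0.002] op 0.996 gf 0
grip t8.68 q7 2.609 p [ 0.4802 -0.0441  0.0958] F [-1.4  0.   6.7] M [-0.18   0.131  0.009] op 0.446 gf 60
[-3.1402e+00  1.4000e-03 -2.2383e+00]
```

View pics/g3c.png

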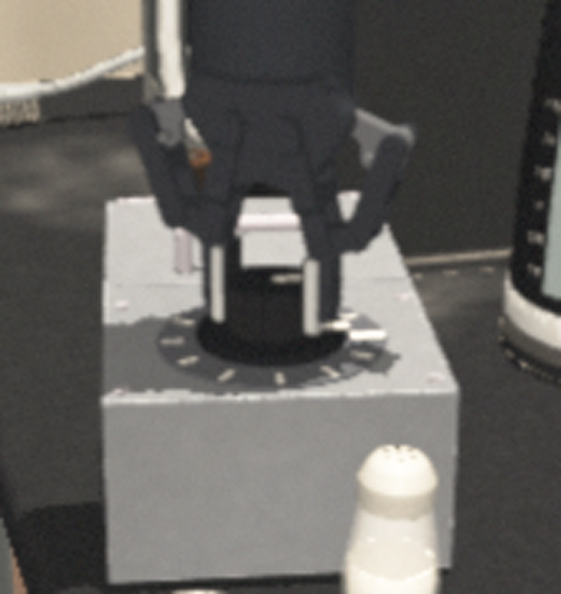

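The knob is gripped low between the pads at (217,290) and (312,300), with an opening of 0.446 (40 mm) and 60 N. I'll turn it clockwise for the first stroke, then move aside and read the pointer.

```bash
cat >> r.py <<'E'
C=np.array([.4797,-.0440]);YAW=np.arctan2(-61.95,278.54)
def pointer(f,lo=.023,hi=.035):
    # sample the disc annulus (z=.1045) in box polar coordinates, brightness-weighted angle
    a=np.radians(np.arange(0,360,1.));r=np.linspace(lo,hi,9)
    A,Rr=np.meshgrid(a,r);w=YAW-A   # dial angle clockwise from box +x
    X=np.stack([C[0]+Rr*np.cos(w),C[1]+Rr*np.sin(w),np.full(A.shape,.1045)],-1).reshape(-1,3)
    m=proj(f,X).astype(np.float32).reshape(*A.shape,2)
    g=cv2.remap(f['image'].min(2),m[...,0],m[...,1],cv2.INTER_LINEAR).astype(float).mean(0)
    k=g>(g.max()+np.median(g))/2
    ang=np.angle((np.exp(1j*a)*(g-np.median(g)))[k].sum())
    return ang%(2*np.pi),g.max(),np.median(g),k.sum()
E
python3 - <<'E'
from r import *
f=dict(np.load('top0.npz'));print('start',pointer(f,.025,.034)); f=dict(np.load('side0.npz'));print(pointer(f,.025,.034))
for a in(2.3,1.5,.5,-.5,-1.5,-2.5):
    q7(a);st(a)
robot.grip(1.0)
p=robot.sense()['tcp_pos'];robot.move_straight([p[0],p[1],.15],vel=.15)
robot.move_straight([.42,.13,.19],vel=.25);st('aside')
shot('a')
for c in('top','side'): print(c,pointer(dict(np.load(f'{c}_a.npz'))))
E
```

```text
start (np.float64(0.008252506777983667), np.float64(246.33333333333334), np.float64(60.77777777777778), np.int64(16))
(np.float64(6.204399674304542), np.float64(239.22222222222223), np.float64(47.0), np.int64(24))
2.3 t9.12 q7 2.303 p [ 0.4802 -0.0441  0.0958] F [-0.6  0.4  1.7] M [-0.088  0.012 -0.065] op 0.446 gf 60
1.5 t9.90 q7 1.502 p [ 0.4802 -0.0441  0.0958] F [ 0.2 -0.5  1.4] M [-0.279  0.049  0.025] op 0.444 gf 60
0.5 t10.84 q7 0.501 p [ 0.4801 -0.0441  0.0958] F [-0.5  0.6  1. ] M [-0.166  0.293  0.054] op 0.445 gf 60
-0.5 t11.78 q7 -0.499 p [ 0.4801 -0.0441  0.0958] F [-0.2 -1.   0.8] M [0.031 0.222 0.052] op 0.444 gf 60
-1.5 t12.72 q7 -1.499 p [ 0.4801 -0.044   0.0958] F [-1.3 -0.5  1.8] M [0.046 0.161 0.101] op 0.451 gf 60
-2.5 t13.67 q7 -2.499 p [ 0.4801 -0.044   0.0958] F [-1.4  0.4  1.5] M [0.031 0.048 0.021] op 0.447 gf 60Traceback (most recent call last):
  File "<stdin>", line 7, in <module>
plant.IKError: the arm cannot follow that straight line within its joint ranges
```

Run:
```python
from r import *
st('now');q7(0.9)
p=robot.sense()['tcp_pos'];robot.move_straight([p[0],p[1],.15],vel=.2)
robot.move_straight([.42,.13,.19],vel=.3);st('aside')
shot('a')
for c in('top','side'): print(c,pointer(dict(np.load(f'{c}_a.npz'))))
```

```text
now t14.70 q7 -2.535 p [ 0.4798 -0.0439  0.1498] F [-0.7 -0.  -0.9] M [ 0.038 -0.013 -0.031] op 1.001 gf 0
aside t18.61 q7 0.430 p [0.4202 0.1287 0.1898] F [ 0.1 -0.5  0. ] M [-0.07   0.027  0.033] op 0.998 gf 0
top (np.float64(5.106840263198405), np.float64(243.55555555555554), np.float64(62.666666666666664), np.int64(16))
side (np.float64(6.093344032182683), np.float64(76.22222222222223), np.float64(46.44444444444444), np.int64(58))
```

```bash
python3 -c "
import cv2
t=cv2.imread('pics/top_a.png')[200:310,310:420];s=cv2.imread('pics/side_a.png')[215:315,255:375]
t=cv2.resize(t,(400,400),interpolation=2);s=cv2.resize(s,(400,400),interpolation=2);cv2.imwrite('pics/ac.png',cv2.hconcat([t,s]))"
```

```text
(no output)
```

View pics/ac.png

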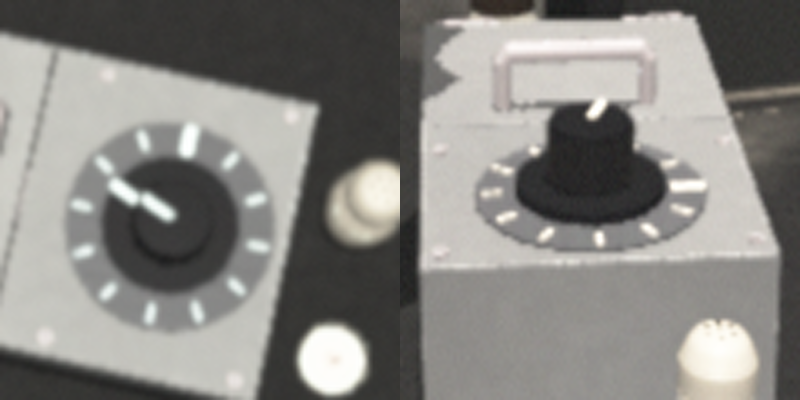

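The top crop shows the pointer end at (110,182), between 9 and 10. Its computed angle is 5.107 rad, which agrees with the stroke (5.117), so nothing slipped. Next is the second stroke to 7.330 (2 o'clock), then back to 8, and a look from above while still gripped is not needed because I can compare joint 7 readings.

Run:
```python
from r import *
D=[.4797,-.0439]
robot.move_straight([*D,.15],vel=.3);
robot.move_straight([*D,.096],vel=.12,contact_N=8)
q7(1.0)
robot.grip(0.0,strength=60);s=st('grip');b=s['joint_pos'][6];d0=5.110
go=lambda d:q7(b-(d-d0))
for d in(6.,7.0,7.330):go(d);s=st(d);
robot.sleep(.1);s=robot.sense();print('dial',d0+b-s['joint_pos'][6])
for d in(6.,5.,4.4,4.189):go(d);s=st(d)
robot.sleep(.1);s=robot.sense();print('dial',d0+b-s['joint_pos'][6],'effort7',s['effort'][6])
open('b.txt','w').write(f'{b} {d0}')
```

```text
grip t20.83 q7 1.000 p [ 0.4797 -0.0436  0.0969] F [-2.6 -1.3  5.8] M [-0.2    0.528  0.014] op 0.453 gf 60
6.0 t21.69 q7 0.111 p [ 0.4801 -0.0434  0.0969] F [ 1.2  1.2 -1.4] M [ 0.161 -0.229  0.047] op 0.447 gf 60
7.0 t22.63 q7 -0.889 p [ 0.4807 -0.0437  0.097 ] F [ 3.6 -0.4 -3.2] M [-0.235 -0.773  0.066] op 0.448 gf 60
7.33 t23.05 q7 -1.217 p [ 0.4808 -0.0439  0.097 ] F [ 3.  -0.8 -2.3] M [-0.298 -0.499 -0.089] op 0.447 gf 61
dial 7.327807587516205
6.0 t24.36 q7 0.110 p [ 0.4801 -0.0435  0.0969] F [-0.2  1.6  1.1] M [0.205 0.077 0.024] op 0.447 gf 61
5.0 t25.30 q7 1.109 p [ 0.4797 -0.0437  0.0969] F [-1.1 -0.1  2.4] M [-0.048  0.205 -0.036] op 0.443 gf 61
4.4 t25.93 q7 1.708 p [ 0.4795 -0.044   0.0969] F [-1.5  0.1  2.2] M [-0.168  0.222  0.066] op 0.448 gf 61
4.189 t26.24 q7 1.917 p [ 0.4795 -0.0441  0.0969] F [-0.8 -1.8  1.7] M [-0.031  0.246  0.143] op 0.444 gf 61
dial 4.192062095206979 effort7 -0.03316880436614156
```

Both angles were met: 7.328 against 7.330, and 4.192 against 4.189. For the last turn I'll use a light 20 N grip, so the pads slip before the dial is wrenched, and small steps while watching the torque.

Run:
```python
from r import *
b,d0=map(float,open('b.txt').read().split())
robot.grip(0.0,strength=20);st('soft')
def tq():
    v=[]
    for _ in range(4):
        robot.sleep(.015);s=robot.sense();v.append((s['torque'][2],s['effort'][6],d0+b-s['joint_pos'][6]))
    return np.mean(v,0)
base=tq();print(base)
d=4.19;log=[]
while d<5.98:
    d+=.06 if d<4.6 else .015
    q7(b-(d-d0));m=tq();log.append((round(d,3),*m.round(3)))
    if m[0]>.22 or abs(m[1]-base[1])>.4: break
print(robot.sense()['t']);print('\n'.join(str(tuple(map(float,l))) for l in log[::(3 if len(log)>40 else 1)]));print(log[-6:])
```

```text
soft t26.56 q7 1.920 p [ 0.4795 -0.0441  0.0969] F [-1.1 -1.5  2.5] M [-0.162  0.253  0.028] op 0.448 gf 61
[ 0.01628947 -0.00593475  4.18990298]
50.6917
(4.25, -0.123, 0.1, 4.249)
(4.43, -0.035, 0.052, 4.428)
(4.61, -0.037, 0.061, 4.608)
(4.655, 0.022, -0.005, 4.655)
(4.7, -0.003, -0.005, 4.7)
(4.745, 0.01, -0.007, 4.745)
(4.79, -0.025, 0.013, 4.79)
(4.835, -0.021, 0.01, 4.835)
(4.88, 0.012, 0.003, 4.88)
(4.925, -0.009, -0.002, 4.925)
(4.97, 0.017, -0.009, 4.97)
(5.015, -0.044, 0.012, 5.015)
(5.06, -0.028, 0.014, 5.06)
(5.105, -0.017, 0.014, 5.105)
(5.15, -0.026, 0.001, 5.15)
(5.195, -0.01, 0.0, 5.195)
(5.24, 0.005, -0.001, 5.24)
(5.285, -0.033, 0.034, 5.285)
(5.33, -0.054, 0.063, 5.33)
(5.375, -0.05, 0.054, 5.375)
(5.42, -0.032, 0.034, 5.42)
(5.465, -0.056, 0.034, 5.465)
(5.51, -0.036, 0.034, 5.51)
(5.555, -0.039, 0.034, 5.555)
(5.6, -0.051, 0.034, 5.6)
(5.645, 0.308, -0.322, 5.645)
[(5.57, np.float64(-0.019), np.float64(0.034), np.float64(5.57)), (5.585, np.float64(-0.059), np.float64(0.034), np.float64(5.585)), (5.6, np.float64(-0.051), np.float64(0.034), np.float64(5.6)), (5.615, np.float64(0.034), np.float64(-0.017), np.float64(5.615)), (5.63, np.float64(0.139), np.float64(-0.155), np.float64(5.63)), (5.645, np.float64(0.308), np.float64(-0.322), np.float64(5.645))]
```

The stop was felt at 5.62 rad (about 10:45) with a peak of 0.31 Nm, well under the limit. 21 s are left, so I'll go straight to the lid.

Run:
```python
from r import *
ey=np.array([-np.sin(YAW),np.cos(YAW)]);B=np.array([.5003,.0537]);att=[np.pi,0,YAW+np.pi]
def P(th,z0=.094):
    y=-.118*np.cos(th)+.029*np.sin(th)+.118;z=.118*np.sin(th)+.029*np.cos(th)-.029
    return [*(B+y*ey),z0+z]
ths=np.linspace(0,1.36,10)[1:]
for th in(.0,.7,1.36): print(robot.inverse_kinematics(P(th),att) is not None,end=' ')
robot.grip(.75)
p=robot.sense()['tcp_pos'];robot.move_straight([p[0],p[1],.145],vel=.2)
robot.move_straight([*B,.145],vel=.2,attitude=att);st('over')
hit=robot.move_straight(P(0),vel=.12,contact_N=10);st(f'down {hit}')
if not hit:
    robot.grip(0.0,strength=40);s=st('grip')
    if s['opening']>.04:
        for th in ths:
            robot.move_straight(P(th),vel=.1);s=st(round(th,2))
            if np.linalg.norm(s['wrist_force'])>45: print('force stop');break
```

```text
True True True over t52.64 q7 1.182 p [0.4999 0.0531 0.1445] F [ 0.2 -1.  -0.3] M [-0.011 -0.057  0.061] op 0.751 gf 0
down False t53.22 q7 1.188 p [0.5006 0.0535 0.0942] F [ 1.2 -0.2  0.7] M [-0.005  0.022 -0.016] op 0.750 gf 0
grip t53.77 q7 1.188 p [0.5006 0.0539 0.0945] F [-1.   0.2  4.6] M [0.08  0.164 0.024] op 0.087 gf 39
0.15 t54.10 q7 1.176 p [0.5017 0.0591 0.1116] F [ 0.5 -0.1  0.4] M [-0.249 -0.152 -0.003] op 0.087 gf 40
0.3 t54.43 q7 1.158 p [0.5034 0.0666 0.1279] F [ 0.2 -3.8  0.6] M [-0.741 -0.059 -0.042] op 0.085 gf 40
0.45 t54.77 q7 1.137 p [0.5056 0.0764 0.1429] F [-1.  -5.1  3.7] M [-1.2    0.143 -0.019] op 0.084 gf 40
0.6 t55.10 q7 1.112 p [0.5082 0.0881 0.1563] F [-1.6 -6.3  6. ] M [-1.673  0.421  0.069] op 0.088 gf 40
0.76 t55.43 q7 1.084 p [0.5113 0.1017 0.1682] F [-3.7 -8.1 12.7] M [-1.859  0.914  0.064] op 0.086 gf 40
0.91 t55.77 q7 1.055 p [0.515  0.118  0.1778] F [-5.1 -7.6 16.5] M [-1.722  1.205  0.068] op 0.089 gf 41
1.06 t56.10 q7 1.025 p [0.5191 0.1364 0.1845] F [-4.8 -5.  16.9] M [-1.286  1.12  -0.036] op 0.084 gf 41
1.21 t56.43 q7 0.995 p [0.5235 0.156  0.1877] F [-2.  -1.  12.4] M [-0.429  0.533 -0.01 ] op 0.081 gf 42
1.36 t56.77 q7 0.966 p [0.5276 0.1747 0.1876] F [0.1 1.7 6.5] M [ 0.124 -0.055 -0.011] op 0.084 gf 42
```

Run:
```python
from r import *
robot.grip(.2);p=robot.sense()['tcp_pos']
robot.move_straight([p[0],p[1],p[2]+.09],vel=.15);st('up')
f=robot.grab_frame('side');cv2.imwrite('pics/end.png',f['image'][...,::-1])
```

```text
up t57.77 q7 0.964 p [0.5254 0.1725 0.2749] F [0.1 0.3 0.5] M [-0.041  0.041 -0.002] op 0.200 gf 0
```

View pics/end.png

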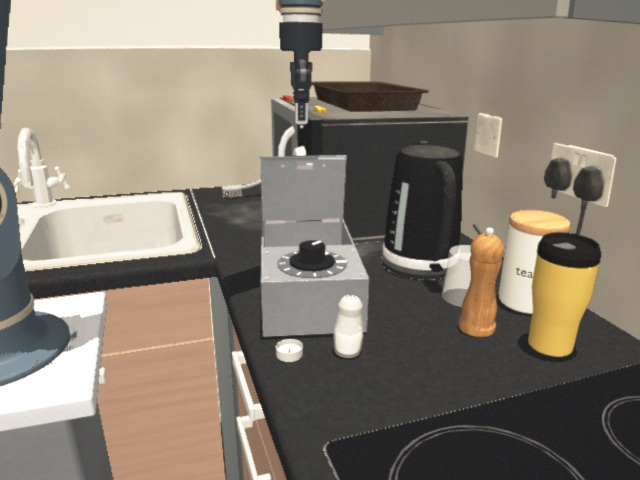

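The lid stands upright, spanning (262–345,157–220), and the gripper is clear above it. The shaker at (349,330) and tea light at (289,350) haven't moved.

```bash
python3 -c "
from plant import robot
print(robot.close_job())"
```

```text
the job is handed in; nothing more can be done
None
```

The box is unlocked and its lid stands at about 1.36 rad (78°). The dial stop was felt near 10:45 at 0.31 Nm, about 10 N on the cam. In the last picture the shaker and tea light are unmoved; the jar is hidden behind the lid, but the arm never touched it. I handed the job in at about 58 s, and no verdict was shown.

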